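# Set a fluorometer's filter slide to its middle notch and hold it for the reading

### The arm

A 6-joint arm with a two-finger parallel gripper is mounted at the origin on a cart in front of the work surface, level with it; the furniture and walls round the work are solid. World frame = base frame: x ahead of the robot, y to its left, z up, the work surface at z = 0. Lengths are in m, angles in rad, forces in N, time in s.
With the tool pointing down it reaches from about 0.425 to 1.125 m from the base axis. Payload 14.9 kg.
Tool frame: the origin (TCP) lies at the centre of the arm's flange, where the gripper is bolted on; the fingertips stand 191 mm ahead of it and the grasp point (between the pads) lies 172 mm ahead of it; x points along the fingers, y is the direction in which the jaws open and shut, and the axes are right-handed (so a half turn about x gives the same grasp; the last joint's range is limited). The gripper opens to 91 mm and grips with 3 to 60 N. Pads are 32 mm wide; open, the fingers measure 118 mm over their backs; the gripper's body (76 mm by 178 mm) begins 60 mm behind the grasp point.
Start: joints at [-1.326, 0.379, 1.734, -0, 1.028, -0.033], TCP at [0.192, -0.673, 0.405] pointing down, gripper open.
Joint ranges: [-2.77, 2.77], [-0.74, 2.19], [0, 2.66], [-1.06, 4.2], [0.31, 2.87], [-3.08, 3.08]. Speed limits (rad/s): [1.89, 1.89, 2.39, 3.14, 3.14, 3.14].

### API

Orientations are given as a 3x3 rotation matrix whose columns are the frame's x, y, z axes.
In Python, from cell import observe, imaging, ticket gives the robot as it stands.
- The arm moves only by the shell command python3 -m jog 'ROWS' [OPENING] [FORCE]. ROWS is a JSON object of lists of equal length, an entry for each row: "offset": the shift along the tool's x, y, z in units of 50 mm (1.0 is 50 mm), a list of three; "turn": the turn about the tool's x in units of 6 degrees (1.0 is 6 degrees). A call has 1 to 12 rows; each row shifts and turns the pose as measured when the row begins, along the tool's axes as they then stand; what a row does not reach is not made up. A row lasts 1/10 s, in which the tool goes at most 50 mm and 8.59 degrees, less where a joint would pass 70% of its speed; a pose out of reach is approached as far as the arm can. A call is refused whole if a number of a shift passes 1 or a number of a turn 1, either way. A call with a gripper value outside its range is refused whole. OPENING is the gripper command: -1 is shut, 1 is fully open, values between are in proportion, set as the call begins (- or left out, the last holds). The fingers move at their own pace and stop on an object; FORCE is the grip in N (left out, the last holds). Time passes only in rows, so rows that do not move let the fingers close. It gives the time, the measured TCP pose, the force and the opening at its end, in the units of the state.
- observe(): the state, without advancing time (a new reading comes with each control period).
- imaging.get_image(name): name is "scene" or "top" or "wrist"; returns (picture, depth): 400x640x3 uint8, red, green, blue; 400x640 float32, m along the optical axis (not along the pixel's ray), 0 where there is no reading.
- imaging.camera_params(name): a dict with "fx", "fy", "cx", "cy" (pixels), "extrinsics" (4x4, takes a point from world to camera coordinates). Camera axes: x right, y up, looking along -z (the intrinsics and any distortion apply to the point x, -y, -z); pixel columns grow to the right and rows downward; lengths in m; the calibration is good to about 2 mm. A picture is of the moment at which its call begins: read the wrist's pose just before it. camera_params takes no time and is no camera call; for the wrist camera it gives the pose at the moment of the call.
- ticket.sign_off(): hands the job in, once; it reports no verdict.
The state is a dict: "t": time; "joint_pos": joint angles; "joint_velocities": joint speeds; "tau": joint torques, N m; "tcp_pos": TCP position; "tcp_rot": TCP orientation; "wrist_force": force on the tool from outside, world axes, zero at the start; "moment": the same for the moment, N m; "opening": finger opening in m.
Only numpy, scipy, OpenCV 4.12 (cv2) and the standard library are available. Lean on these libraries where they do the work, as an engineer would, in place of code of your own. Each camera call takes 0.05 s, during which the arm holds its last target. There are 200 camera calls.

### The job

Two filter slides lie on the mat: take the one that fits the fluorometer's slide guide by its upright tab, lay it in the open guide nose first and push it in past the first click until the ball clicks into the second (middle) notch, so that the green window stands in the light gate. A spring shutter inside pushes the slide back out of that notch if you let go, so finish while still holding the slide by its tab, motionless in that notch, for the reading. Leave the slide that is too wide lying on the mat, and do not upset the vial, bottle or tube standing about.

Things in the scene. Friction and masses are not known exactly. Their poses are not given: they have to be found in the camera images.
- slide_narrow: The slide that FITS: loose black bar 150 x 30 x 8 mm, 90 g, lying flat on the mat, with three round windows (blue at the nose, green, amber at the tail) and an upright aluminium tab at the tail. Origin: centre of the bar's underside; x = towards the tapered nose (tip at x = +75 mm), y = towards the notched edge, z = up.
- slide_narrow_tab (a point): Centre of that slide's grip tab, axes as the slide's. Tab 12 mm thick along x, 24 mm wide along y, 38 mm high above the bar's top; this point is 27 mm above the bar's underside, 19 mm below the tab's top, 144 mm behind the nose tip. The bar under it is 8 mm thick.
- slide_narrow_notch2 (a point): On that slide's centre line beside its middle notch, 4 mm above the underside, 58 mm ahead of the tab's centre, axes as the slide's. Three notches 8 mm wide are cut in the +y edge: 28 mm ahead of this point (first), at it (second), 28 mm behind it (third).
- slide_wide_tab (a point): Centre of the grip tab of the slide that does NOT fit: the same in every way (same tab, same point and axes) but its bar is 42 mm wide. It lies on the mat about 110 mm beside the other; their places are swapped at random.
- fluorometer: Bench fluorometer, fixed: white and grey box 135 x 121 mm, 72 mm high, round black sample cap on top reaching 87 mm. Origin on the worktop under the box's centre (7 mm nearer the robot); x = away from the robot, y = the way a slide is pushed in, roughly to the robot's left. Aluminium slide guide on its -y side.
- ball_seat (a point): Point on the slide channel's centre line beside the spring ball, 4 mm above the channel floor, axes as the fluorometer's. The ball is in the -x wall, so the slide's x goes along this y. In the second notch slide_narrow_notch2 is at this point; play lets x differ by 2 mm. Channel 33 mm wide; roof 10 mm above the floor from 12 mm before this point, block 38 mm high; white box from 12 mm after it.
- guide_end (a point): Outer end of the open-topped guide on its centre line at channel floor height (20 mm above the worktop), axes as the fluorometer's. The open guide runs 66 mm along +y to the roofed block (78 mm to ball_seat); its side walls stand 13 mm above the floor and flare outward at the top. A slide is laid in from above with its nose tip 40 to 60 mm past this point.
- detent_ball (a joint): Spring ball (12 mm) in the channel wall, m pressed back: 0 = fully out; about 0.0018 to 0.0033 while it rides on the slide's edge; it drops 1.5 mm when it clicks into a notch and pushes the slide towards the far (+x) wall with 3 to 6 N. Along the channel a notch helps and then resists by about 4 N over 2 to 3 mm either side of its centre. Low friction.
- shutter (a joint): Spring shutter in the channel, m pushed in: 0 = shut. The slide's nose meets it 56 mm past ball_seat, about when the first notch is on the ball. It pushes back with about 6.5 N at first and 10 N at the second notch (about 0.030); pushing the slide past the ball takes up to about 17 N in all. If let go, the slide is pushed back 30 mm.
- mat: Thin fixed grey-blue mat, 220 x 200 x 4 mm; origin at the centre of its underside on the worktop, x away from the robot, y left.
- amber_vial: Small amber vial with a blue cap, 12 mm across, 30 mm high, standing loose on the worktop; origin at its underside. Bystander.
- sample_bottle: Clear sample bottle with a black cap, 25 mm across, 76 mm high, standing loose on the worktop; origin at its underside. Bystander.
- capped_tube: Tube with a blue screw cap, 35 mm across, 128 mm high, standing loose on the worktop; origin at its underside. Bystander.

How it is judged:
By the outcome, as a careful person would: the job done as asked, in the order asked, and still so for the second after the job is handed in, while the arm keeps its last pose, push and grip.
It also fails if it takes over 42 s, if anything falls off the work surface, if the arm or the gripper's body presses on something with over 40 N, if the wrist force passes 120 N, or if a joint passes its speed limit or range.

## Working session

There is one attempt and no reset: what is moved stays moved. The work goes in short steps, Python scripts to look and compute and a shell command to move; the robot and the scene stay as the last step left them, time stands still between calls to the robot, and variables do not carry over. Pictures are saved under pics/ and viewed, about 8 in all and at most 12, crops included, and the job is handed in when it is done.

```bash
ls; mkdir -p pics
cat > h.py <<'E'
import numpy as np,cv2
from cell import observe,imaging,ticket
def grab(n,f):
    p=imaging.camera_params(n); im,d=imaging.get_image(n)
    cv2.imwrite(f'pics/{f}.png',im[:,:,::-1]); np.savez(f'pics/{f}.npz',im=im,d=d,E=p['extrinsics'],K=[p['fx'],p['fy'],p['cx'],p['cy']])
    return p
def load(f):
    z=np.load(f'pics/{f}.npz'); return z['im'],z['d'],z['E'],z['K']
def pix2w(f,u,v,z=None):
    im,d,E,K=load(f); r=np.array([(u-K[2])/K[0],-(v-K[3])/K[1],-1.]); Ei=np.linalg.inv(E)
    o=Ei[:3,3]; dr=Ei[:3,:3]@r
    s=d[int(v),int(u)] if z is None else (z-o[2])/dr[2]
    return o+s*dr
def w2pix(f,P):
    im,d,E,K=load(f); c=E[:3,:3]@np.array(P)+E[:3,3]
    return K[2]+K[0]*c[0]/-c[2],K[3]-K[1]*c[1]/-c[2]
def crop(f,u0,v0,u1,v1,k):
    im=load(f)[0][v0:v1,u0:u1,::-1]; cv2.imwrite(f'pics/{f}_c{u0}_{v0}.png',cv2.resize(im,None,fx=k,fy=k,interpolation=cv2.INTER_CUBIC))
E
python3 - <<'E'
from h import *
np.set_printoptions(precision=4,suppress=True)
for n in ['top','scene']:
    p=grab(n,n+'0'); print(n,p)
o=observe(); print(o)
E
```

```text
pics
top {'fx': 464.8028035641993, 'fy': 464.8028035641993, 'cx': 315.44292803676905, 'cy': 190.10136452578914, 'extrinsics': array([[ 0.0177, -0.9998, -0.0083,  0.0843],
       [ 0.9868,  0.0162,  0.1614, -0.4759],
       [-0.1612, -0.0111,  0.9869, -1.076 ],
       [ 0.    ,  0.    ,  0.    ,  1.    ]])}
scene {'fx': 438.07183910244254, 'fy': 438.07183910244254, 'cx': 322.93100659622667, 'cy': 202.72156740531403, 'extrinsics': array([[ 0.7835, -0.6209, -0.0246, -0.3057],
       [ 0.2557,  0.286 ,  0.9235, -0.1959],
       [-0.5664, -0.7298,  0.3828, -0.7728],
       [ 0.    ,  0.    ,  0.    ,  1.    ]])}
{'t': 0.1, 'joint_pos': array([-1.3263,  0.3794,  1.7347,  0.    ,  1.0285, -0.0333]), 'joint_velocities': array([-0.0027, -0.0026, -0.0004, -0.0012,  0.0004,  0.0013]), 'tau': array([ -0.0031, -76.5038, -43.5292,   0.0652,   0.0398,  -0.    ]), 'tcp_pos': array([ 0.1919, -0.673 ,  0.4042]), 'tcp_rot': array([[-0.0002,  0.2742, -0.9617],
       [ 0.0009, -0.9617, -0.2742],
       [-1.    , -0.001 , -0.    ]]), 'wrist_force': array([-0.1041, -0.222 , -0.084 ]), 'moment': array([0.0382, 0.0005, 0.0079]), 'opening': 0.09120008446238763}
```

View pics/top0.png

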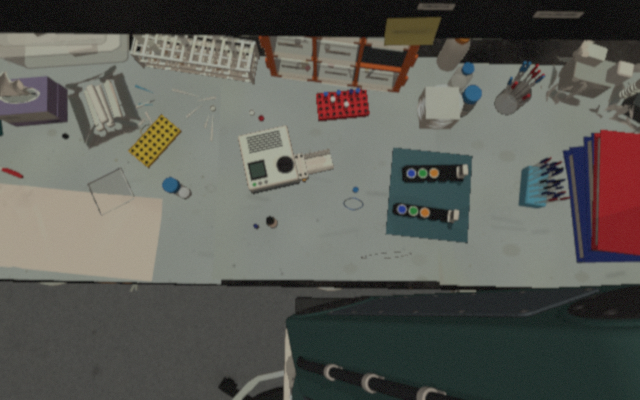

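View pics/scene0.png

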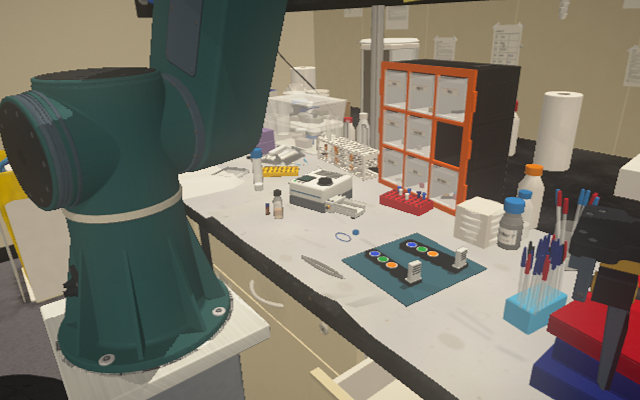

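Run:
```python
from h import *
im=load('top0')[0]
a=cv2.resize(im[140:250,380:480,::-1],None,fx=5,fy=5,interpolation=cv2.INTER_CUBIC)
b=cv2.resize(im[120:230,235:345,::-1],None,fx=3.6,fy=5,interpolation=cv2.INTER_CUBIC)
b=cv2.resize(im[140:195,270:345,::-1],None,fx=4,fy=4,interpolation=cv2.INTER_CUBIC)
c=np.zeros((550,800,3),np.uint8); c[:,:500]=a; c[:220,500:800]=b
a=np.clip(c.astype(float)*1.6,0,255).astype(np.uint8)
cv2.imwrite('pics/c1.png',a)
```

```text
(no output)
```

View pics/c1.png

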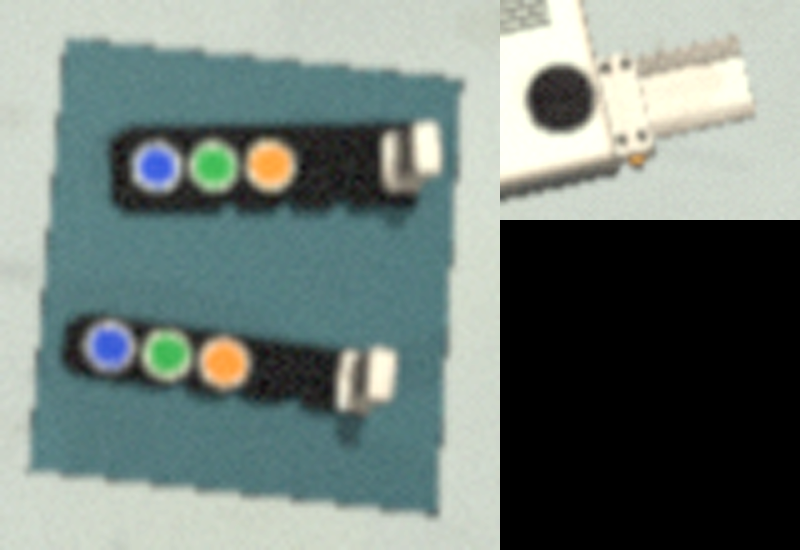

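Run:
```python
from h import *
np.set_printoptions(precision=4,suppress=True)
for n,u,v,z in [('tabtop',456,215,.05),('nose',393.3,209.3,.012),('blue',402,209,.012),('amber',424.8,212.6,.012),('gend',332.3,161.3,.03),('gblock',307,166.5,.03),('cap',285,164.5,.087),('amberball',304.3,180,.025),('vial',256,226,.03),('bottle',271,221,.076),('tube',171,185,.128)]:
    print(n,pix2w('top0',u,v,z),pix2w('top0',u,v))
o=observe();p=imaging.camera_params('wrist');Ei=np.linalg.inv(p['extrinsics']);R=o['tcp_rot']
print('cam in tool',R.T@(Ei[:3,3]-o['tcp_pos']),'\n',R.T@Ei[:3,:3],p['fx'],p['cx'],p['cy'])
```

```text
tabtop [ 0.4188 -0.2388  0.05  ] [ 0.4186 -0.2384  0.0516]
nose [ 0.4345 -0.0979  0.012 ] [ 0.4343 -0.0977  0.0135]
blue [ 0.4356 -0.1191  0.012 ] [ 0.4354 -0.1188  0.0136]
amber [ 0.4277 -0.1744  0.012 ] [ 0.428  -0.1749  0.0098]
gend [0.5478 0.0526 0.03  ] [ 0.555   0.0518 -0.0016]
gblock [0.5339 0.1141 0.03  ] [0.5354 0.1144 0.0228]
cap [0.5255 0.1635 0.087 ] [0.5251 0.1633 0.0887]
amberball [0.5012 0.1202 0.025 ] [0.5002 0.12   0.0305]
vial [0.3866 0.2331 0.03  ] [0.3868 0.2334 0.0276]
bottle [0.3948 0.1927 0.076 ] [0.395  0.193  0.0737]
tube [0.4661 0.4115 0.128 ] [0.4666 0.4125 0.1249]
cam in tool [ 0.0213  0.0005 -0.0828] 
 [[ 0.0018  0.2878 -0.9577]
 [ 1.      0.0006  0.002 ]
 [ 0.0011 -0.9577 -0.2878]] 284.5865606292782 316.9063071898238 196.03647709763982
```

```bash
python3 -m jog '{"offset":[[0,0,0],[0,0,0],[0,0,0],[0,0,0]],"turn":[1,1,1,1]}' 1; python3 -m jog '{"offset":[[0,-0.8,-0.28],[0,-0.8,-0.28],[0,-0.8,-0.28],[0.1,-0.8,-0.28],[0.1,-0.8,-0.28],[0.2,-0.8,-0.28],[0.2,-0.8,-0.28],[0.2,-0.8,-0.28],[0.2,-0.8,-0.28],[0.2,-0.8,-0.28],[0.2,-0.8,-0.28],[0.2,-0.8,-0.28]],"turn":[0,0,0,0,0,0,0,0,0,0,0,0]}'
```

```text
t: 0.5
tcp_pos: [0.1918, -0.6725, 0.4025]
tcp_rot: [[-0.001, -0.154, -0.988], [0.004, -0.988, 0.154], [-1.0, -0.003, 0.001]]
wrist_force: [0.0, -0.2, 0.7]
opening: 0.0914
t: 1.7
tcp_pos: [0.4386, -0.2111, 0.3202]
tcp_rot: [[-0.0, -0.166, -0.986], [0.003, -0.986, 0.166], [-1.0, -0.002, 0.001]]
wrist_force: [0.2, -1.1, 0.9]
opening: 0.0918
```

Run:
```python
from h import *
grab('wrist','w1'); im=load('w1')[0]
cv2.imwrite('pics/w1b.png',np.clip(im[:,:,::-1]*1.4,0,255).astype(np.uint8))
for P in [(.4188,-.2388,.05),(.4345,-.0979,.012)]: print(w2pix('w1',P))
```

```text
(np.float64(350.84631912466745), np.float64(219.25893342264425))
(np.float64(214.8161526527748), np.float64(213.0567265891917))
```

View pics/w1b.png

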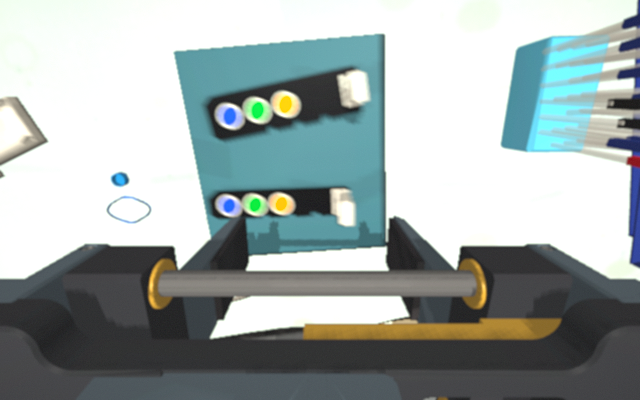

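Run:
```python
from h import *
im=load('w1')[0][175:245,200:370,::-1]
cv2.imwrite('pics/w1c.png',cv2.resize(im,None,fx=4.7,fy=4.7,interpolation=cv2.INTER_CUBIC))
```

```text
(no output)
```

View pics/w1c.png

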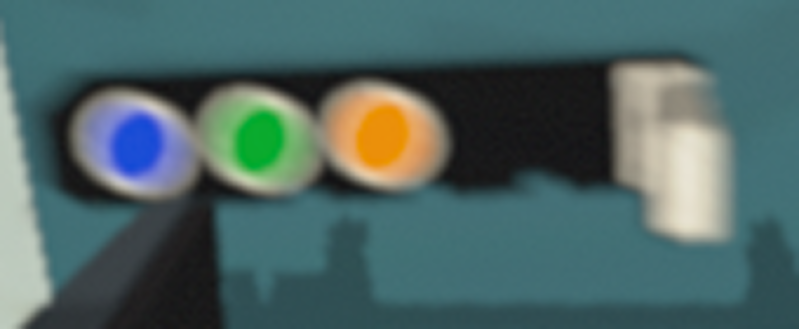

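Run:
```python
from h import *
np.set_printoptions(precision=4,suppress=True)
q=lambda u,v,z:pix2w('w1',200+u/4.7,175+v/4.7,z)
T=q(693,182,.05);a=q(137,145,.012);b=q(382,137,.012);n=q(55,140,.012)
print(T,a,b,n,a-b,T-a)
for x,y in[(a,b),(a,T),(n,T)]:
  d=(x-y)[:2];print(np.linalg.norm(d),np.degrees(np.arctan2(d[0],d[1])))
print(pix2w('w1',347,216))
```

```text
[ 0.4248 -0.2364  0.05  ] [ 0.4399 -0.1152  0.012 ] [ 0.4326 -0.1704  0.012 ] [ 0.4441 -0.0971  0.012 ] [0.0073 0.0552 0.    ] [-0.0151 -0.1212  0.038 ]
0.05566440005096748 7.56315197424988
0.12217035109885703 7.094718212440019
0.14060256507382543 7.901224892543326
[ 0.4222 -0.2357  0.049 ]
```

```bash
python3 -m jog '{"offset":[[0,0.3,0.13],[0.2,0.3,0.13],[0.35,0,0],[0.35,0,0],[0.35,0,0],[0.35,0,0],[0.2,0,0],[0.1,0,0]],"turn":[-0.34,0,0,0,0,0,0,0]}' 0.2
```

```text
t: 2.55
tcp_pos: [0.4231, -0.2323, 0.2198]
tcp_rot: [[-0.002, -0.121, -0.993], [0.005, -0.993, 0.121], [-1.0, -0.004, 0.003]]
wrist_force: [0.3, 0.2, 0.5]
opening: 0.0544
```

```bash
python3 -m jog '{"offset":[[0.1,0.1,0.02],[0.05,0,0],[0,0,0]],"turn":[0.1,0,0]}' 0.2
python3 - <<'E'
from h import *
grab('wrist','w2'); im=load('w2')[0]
cv2.imwrite('pics/w2b.png',np.clip(im[100:340,120:520,::-1]*1.4,0,255).astype(np.uint8))
E
python3 -m jog '{"offset":[[0,0,0],[0,0,0],[0,0,0],[0,0,0],[0,0,0],[0,0,0],[0,0,0],[0,0,0]],"turn":[0,0,0,0,0,0,0,0]}' -1 45
```

```text
t: 2.85
tcp_pos: [0.4215, -0.2378, 0.212]
tcp_rot: [[-0.002, -0.132, -0.991], [0.004, -0.991, 0.132], [-1.0, -0.004, 0.002]]
wrist_force: [-0.2, -0.5, 0.1]
opening: 0.055
t: 3.7
tcp_pos: [0.422, -0.2379, 0.2136]
tcp_rot: [[0.0, -0.132, -0.991], [0.003, -0.991, 0.132], [-1.0, -0.003, 0.0]]
wrist_force: [0.6, 0.2, -0.1]
opening: 0.0115
```

View pics/w2b.png

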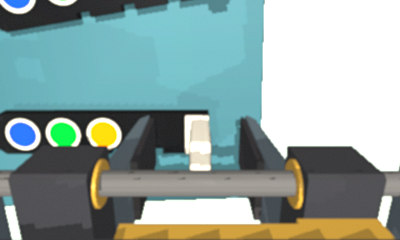

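```bash
python3 -m jog '{"offset":[[-0.2,0,0],[-0.5,0,0],[-0.5,0,0],[-0.5,0,0],[-0.5,0,0],[-0.2,0,0]],"turn":[0,0,0,0,0,0]}'; python3 -m jog '{"offset":[[0,0,0],[0,0,0],[0,0,0],[0,0,0],[0,-0.4,-0.47],[0,-0.4,-0.47],[0,-0.4,-0.47],[0,-0.4,-0.47],[0,-0.4,-0.47],[0,-0.4,-0.47],[0,-0.4,-0.47],[0,-0.4,-0.47]],"turn":[-0.85,-0.85,-0.85,-0.85,0,0,0,0,0,0,0,0]}';  python3 -m jog '{"offset":[[0,0,0],[0,0,0]],"turn":[0,0]}'
python3 - <<'E'
from h import *
grab('wrist','w3'); im=load('w3')[0]
cv2.imwrite('pics/w3b.png',np.clip(im[:,:,::-1]*0.8,0,255).astype(np.uint8))
grab('top','top3');crop('top3',270,120,400,215,5)
E
```

```text
t: 4.3
tcp_pos: [0.4212, -0.2378, 0.3391]
tcp_rot: [[-0.003, -0.132, -0.991], [0.005, -0.991, 0.132], [-1.0, -0.005, 0.004]]
wrist_force: [-0.3, -0.5, -1.2]
opening: 0.0117
t: 5.5
tcp_pos: [0.568, -0.0319, 0.3397]
tcp_rot: [[-0.004, 0.232, -0.973], [0.004, -0.973, -0.232], [-1.0, -0.005, 0.003]]
wrist_force: [-1.2, -1.3, -1.1]
opening: 0.012
t: 5.7
tcp_pos: [0.5692, -0.0292, 0.3391]
tcp_rot: [[-0.004, 0.236, -0.972], [0.004, -0.972, -0.236], [-1.0, -0.005, 0.003]]
wrist_force: [-0.7, 0.6, -1.3]
opening: 0.0117
```

View pics/w3b.png

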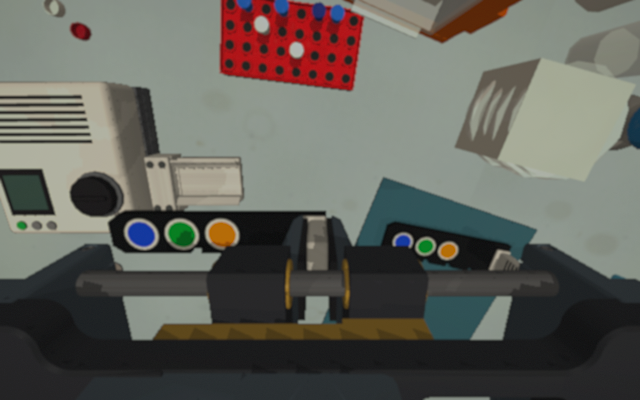

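Run:
```python
from h import *
im=load('w3')[0][145:265,95:345,::-1]
cv2.imwrite('pics/w3c.png',np.clip(cv2.resize(im,None,fx=3.2,fy=3.2,interpolation=cv2.INTER_CUBIC)*.75,0,255).astype(np.uint8))
```

```text
(no output)
```

View pics/w3c.png

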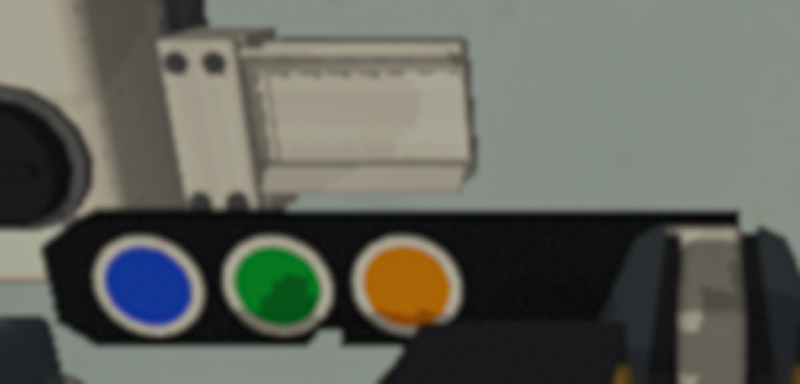

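Run:
```python
from h import *
np.set_printoptions(precision=4,suppress=True)
for u in (195,215,232):
  print(u)
  for v in range(150,212,2):
    p=pix2w('w3',u,v); print(v,(p*1000).round(1),end=' | ')
  print()
for u in range(222,254,3):
  print(u,(pix2w('w3',u,185)*1000).round(1))
# slide
for u,v in[(95+150/3.2,145+285/3.2),(95+278/3.2,145+287/3.2),(95+407/3.2,145+285/3.2),(95+45/3.2,145+270/3.2)]: print('s',pix2w('w3',u,v,.139),pix2w('w3',u,v))
# fluor box top edges: fit yaw by depth
```

```text
195
150 [575.5 113.6   0.9] | 152 [573.  113.8  -0.2] | 154 [570.5 113.9  -1.2] | 156 [568.6 113.    0.4] | 158 [570.5 106.7  16. ] | 160 [568.9 105.6  18.2] | 162 [570.8  99.8  32.7] | 164 [567.8 100.9  29.4] | 166 [564.9 101.7  26.5] | 168 [560.  105.   17.3] | 170 [558.3 104.2  18.8] | 172 [556.4 103.6  19.6] | 174 [554.1 103.5  19.4] | 176 [551.9 103.2  19.5] | 178 [550.1 102.5  20.5] | 180 [547.5 102.7  19.3] | 182 [544.6 103.2  17.5] | 184 [542.7 102.6  18.4] | 186 [540.4 102.4  18.3] | 188 [538.6 101.6  19.7] | 190 [535.8 101.9  18.1] | 192 [534.4 100.8  20.4] | 194 [531.1 101.5  17.9] | 196 [530.7  99.5  22.6] | 198 [530.1  97.7  26.6] | 200 [528.7  96.7  28.7] | 202 [527.4  95.6  31.1] | 204 [525.5  95.1  31.8] | 206 [509.9 105.9   1.6] | 208 [506.7 106.2  -0. ] | 210 [504.1 105.9  -0.1] | 
215
150 [580.6  92.1   0.2] | 152 [578.   92.4  -1.3] | 154 [575.8  91.9  -1. ] | 156 [574.   91.1   0.8] | 158 [575.7  85.7  16.7] | 160 [577.3  80.7  31.7] | 162 [575.8  79.8  33.5] | 164 [572.7  80.7  29.8] | 166 [569.8  81.5  26.4] | 168 [565.5  83.7  18.6] | 170 [562.9  83.8  17.4] |
[... 1088 characters left out ...]
  20.6] | 194 [541.3  61.5  19.3] | 196 [540.4  60.2  23. ] | 198 [539.7  58.9  27.2] | 200 [538.4  58.   29.6] | 202 [536.2  57.7  29.6] | 204 [535.2  56.6  32.6] | 206 [519.8  63.8   0.6] | 208 [517.4  63.3   0.8] | 210 [514.3  63.3  -0.6] | 
222 [548.7  73.6  19.1]
225 [549.6  70.4  19.4]
228 [550.   67.5  18.4]
231 [551.   64.1  19. ]
234 [551.4  61.2  17.9]
237 [552.6  57.7  19.2]
240 [553.1  54.7  18.4]
243 [547.9  55.5  -0.4]
246 [548.6  52.1  -0.7]
249 [549.2  48.9  -1.5]
252 [550.6  45.2   0.4]
s [0.5416 0.0887 0.139 ] [0.5402 0.09   0.1365]
s [0.5477 0.0619 0.139 ] [0.5464 0.0628 0.1367]
s [0.5548 0.035  0.139 ] [0.5539 0.0354 0.1374]
s [0.5398 0.1108 0.139 ] [0.5375 0.1133 0.1353]
```

```bash
python3 -m jog '{"offset":[[0,0.12,-0.1],[0,0.1,-0.08],[0.3,0,0],[0.4,0,0],[0.4,0,0],[0.3,0,0],[0.25,0,0],[0.1,0,0],[0,0,0]],"turn":[0,0,0,0,0,0,0,0,0]}'
python3 - <<'E'
from h import *
o=observe();P=o['tcp_pos'];print('lat',P[0]*.972+P[1]*.236,'s',-P[0]*.236+P[1]*.972,P[2],o['tcp_rot'][:,1])
grab('wrist','w4'); im=load('w4')[0][90:330,60:345,::-1]
cv2.imwrite('pics/w4c.png',np.clip(cv2.resize(im,None,fx=2.5,fy=2.5,interpolation=cv2.INTER_CUBIC)*.75,0,255).astype(np.uint8))
E
```

```text
t: 6.7
tcp_pos: [0.5793, -0.0429, 0.2445]
tcp_rot: [[-0.005, 0.229, -0.973], [0.004, -0.973, -0.229], [-1.0, -0.005, 0.004]]
wrist_force: [-0.5, -0.1, -0.4]
opening: 0.0116
lat 0.5529212317964584 s -0.17840738069381787 0.24446946559277247 [ 0.22939404 -0.97332075 -0.00501028]
```

View pics/w4c.png

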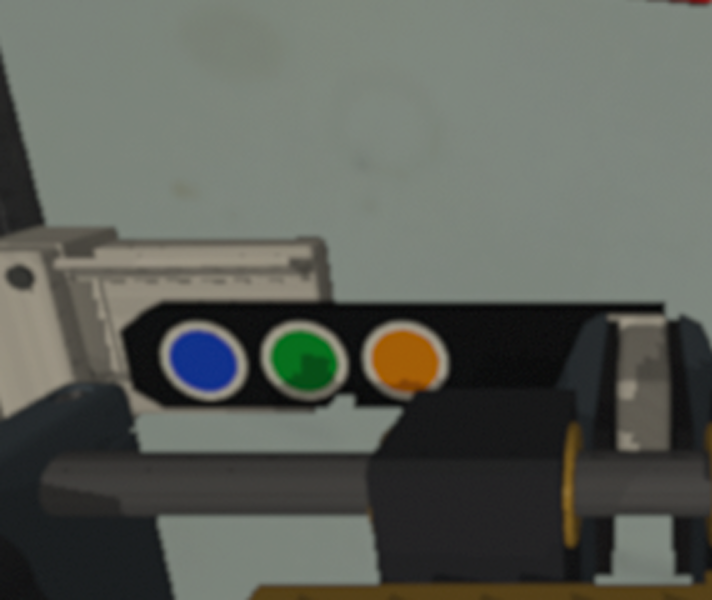

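Run:
```python
from h import *
for f,us in(('w3',range(185,240,4)),('w4',range(105,190,8))):
  L=[]
  for u in us:
    P=np.array([pix2w(f,u,v) for v in range(150,225)])
    # crest of +x wall: highest pixel under .04 ; foot = next below .0215
    k=[i for i in range(75) if .029<P[i,2]<.037 and P[i,0]>.555 and P[i,1]<.112]
    if not k: continue
    j=next(i for i in range(k[0],75) if P[i,2]<.0225)
    L.append(np.r_[P[k[0]][:2],P[j][:2]])
  L=np.array(L)
  for c in (0,2):
    a=np.polyfit(L[:,c+1],L[:,c],1); lat=L[:,c]*.972+L[:,c+1]*.236
    print(f,len(L),'yaw',np.degrees(np.arctan(a[0])),'lat',lat.mean(),lat.std())
  im,d,E,K=load(f); hsv=cv2.cvtColor(im,cv2.COLOR_RGB2HSV)
  m=((im.max(2)<45)).astype(np.uint8)
  z=.1375 if f=='w3' else .0429
  # slide +x edge & windows by colour
  for n,lo,hi in(('blue',105,130),('green',50,80),('orange',8,20)):
    mm=((hsv[...,0]>=lo)&(hsv[...,0]<=hi)&(hsv[...,1]>170)&(hsv[...,2]>70)).astype(np.uint8)
    mm[:205]=0; mm[260:]=0; mm[:,:100]=0; mm[:,300:]=0
    nn,_,st,ce=cv2.connectedComponentsWithStats(mm); 
    if nn<2: continue
    i=1+st[1:,4].argmax(); p=pix2w(f,*ce[i],z); print(n,ce[i],st[i,4],p,'lat',p[0]*.972+p[1]*.236,'s',-p[0]*.236+p[1]*.972)
```

```text
w3 13 yaw -14.952963341020855 lat 0.5796974945148269 0.00043510310457558257
w3 13 yaw -13.8414143438235 lat 0.5705701772019254 0.00015474163769287655
blue [140.80327869 233.92037471] 427 [0.54067112 0.09023984 0.1375    ] lat 0.5468289305708447 s -0.039885264393461864
green [181.1465721  233.97163121] 423 [0.54728815 0.063022   0.1375    ] lat 0.54683727227527 s -0.06790262325557074
orange [221.75527426 234.17510549] 474 [0.55382183 0.03566307 0.1375    ] lat 0.5467313030322662 s -0.09603744507684667Traceback (most recent call last):
  File "<stdin>", line 9, in <module>
StopIteration
```

```bash
python3 -m jog '{"offset":[[0,0,-0.04],[0.05,0,0],[0.08,0,0],[0.08,0,0],[0,0,0]],"turn":[-0.09,0,0,0,0]}'
python3 - <<'E'
from h import *
o=observe();P=o['tcp_pos'];y=o['tcp_rot'][:,1];print('lat',P[0]*.972+P[1]*.236,'s',-P[0]*.236+P[1]*.972,P[2],np.degrees(np.arctan2(y[0],-y[1])),o['wrist_force'])
E
```

```text
t: 7.25
tcp_pos: [0.5824, -0.0423, 0.2359]
tcp_rot: [[-0.001, 0.24, -0.971], [0.003, -0.971, -0.24], [-1.0, -0.004, -0.0]]
wrist_force: [0.1, -0.4, -0.0]
opening: 0.0118
lat 0.556084638013053 s -0.1785904295165716 0.23585843495200054 13.865273889290844 [ 0.1162076  -0.40120926 -0.0056464 ]
```

```bash
python3 -m jog '{"offset":[[0,0,0.025],[0.04,0,0],[0.04,0,0]],"turn":[0,0,0]}'; python3 -m jog '{"offset":[[0.03,0,0],[0.02,0,0],[0,0,0]],"turn":[0,0,0]}'
python3 - <<'E'
from h import *
o=observe();P=o['tcp_pos'];y=o['tcp_rot'][:,1];print('lat',P[0]*.972+P[1]*.236,'s',-P[0]*.236+P[1]*.972,P[2],np.degrees(np.arctan2(y[0],-y[1])),o['wrist_force'])
grab('wrist','w5'); im=load('w5')[0][90:330,60:345,::-1]
cv2.imwrite('pics/w5c.png',np.clip(cv2.resize(im,None,fx=2.5,fy=2.5,interpolation=cv2.INTER_CUBIC)*.75,0,255).astype(np.uint8))
E
```

```text
t: 7.55
tcp_pos: [0.5811, -0.0426, 0.2319]
tcp_rot: [[-0.0, 0.24, -0.971], [0.003, -0.971, -0.24], [-1.0, -0.003, -0.001]]
wrist_force: [0.1, -0.3, -1.4]
opening: 0.0119
t: 7.85
tcp_pos: [0.5812, -0.0427, 0.229]
tcp_rot: [[-0.0, 0.239, -0.971], [0.004, -0.971, -0.239], [-1.0, -0.004, -0.0]]
wrist_force: [-0.6, 0.8, 2.2]
opening: 0.0115
lat 0.5548294131574676 s -0.1786303227245452 0.22901565603482477 13.856905731001499 [-0.60899031  0.76815317  2.19277245]
```

View pics/w5c.png

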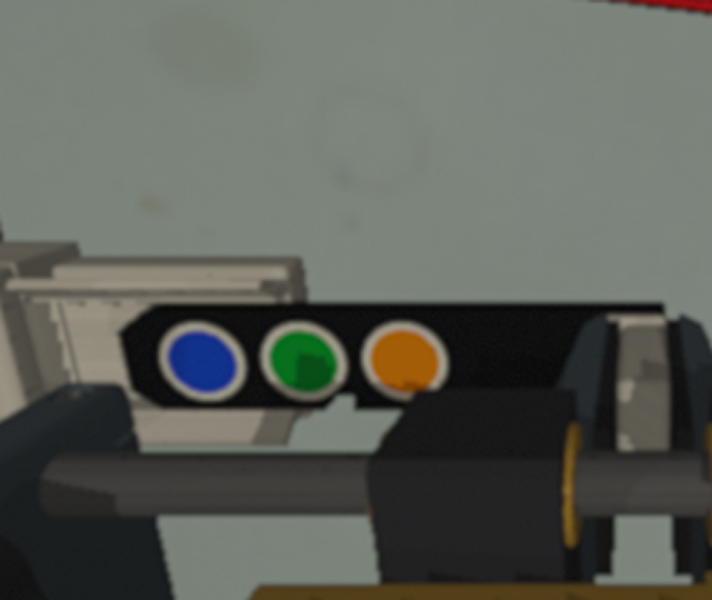

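```bash
cat > st.py <<'E'
from h import *
o=observe();P=o['tcp_pos'];y=o['tcp_rot'][:,1];F=o['wrist_force']
print('lat %.4f s %.4f z %.4f yaw %.2f | Flat %.1f Fs %.1f Fz %.1f t %.2f'%(P[0]*.972+P[1]*.236,-P[0]*.236+P[1]*.972,P[2],np.degrees(np.arctan2(y[0],-y[1])),F[0]*.972+F[1]*.236,-F[0]*.236+F[1]*.972,F[2],o['t']))
E
python3 -m jog '{"offset":[[0,-0.15,0],[0,-0.15,0]],"turn":[0,0]}'>/dev/null; python3 st.py
python3 -m jog '{"offset":[[0,-0.15,0],[0,-0.15,0]],"turn":[0,0]}'>/dev/null; python3 st.py
python3 -m jog '{"offset":[[0,-0.15,0]],"turn":[0]}'>/dev/null; python3 st.py
```

```text
lat 0.5549 s -0.1634 z 0.2294 yaw 13.79 | Flat 0.7 Fs 0.2 Fz 0.7 t 8.10
lat 0.5548 s -0.1467 z 0.2294 yaw 13.81 | Flat -1.2 Fs -0.1 Fz 0.4 t 8.30
lat 0.5551 s -0.1386 z 0.2297 yaw 13.82 | Flat 4.8 Fs -5.1 Fz -1.6 t 8.40
```

```bash
for i in 1 2; do python3 -m jog '{"offset":[[0,-0.15,0],[0,-0.15,0]],"turn":[0,0]}'>/dev/null; python3 st.py; done
python3 -m jog '{"offset":[[0,-0.1,0]],"turn":[0]}'>/dev/null; python3 st.py;python3 -m jog '{"offset":[[0,-0.1,0]],"turn":[0]}'>/dev/null; python3 st.py
```

```text
lat 0.5558 s -0.1224 z 0.2303 yaw 13.83 | Flat 1.3 Fs -4.2 Fz -0.7 t 8.60
lat 0.5558 s -0.1061 z 0.2303 yaw 13.86 | Flat 1.3 Fs -3.9 Fz -1.4 t 8.80
lat 0.5558 s -0.1003 z 0.2303 yaw 13.88 | Flat 2.0 Fs -3.9 Fz -1.2 t 8.90
lat 0.5557 s -0.0948 z 0.2303 yaw 13.89 | Flat 1.4 Fs -3.2 Fz -0.8 t 9.00
```

```bash
for i in 1 2 3 4 5 6 7 8 9; do python3 -m jog '{"offset":[[0,-0.04,0]],"turn":[0]}'>/dev/null; python3 st.py; done
```

```text
lat 0.5557 s -0.0922 z 0.2303 yaw 13.90 | Flat 0.8 Fs -2.2 Fz -1.2 t 9.10
lat 0.5557 s -0.0899 z 0.2303 yaw 13.90 | Flat 1.4 Fs -1.6 Fz -0.7 t 9.20
lat 0.5557 s -0.0878 z 0.2303 yaw 13.90 | Flat 1.0 Fs -6.0 Fz 1.2 t 9.30
lat 0.5557 s -0.0860 z 0.2304 yaw 13.90 | Flat 0.2 Fs -8.2 Fz -0.7 t 9.40
lat 0.5558 s -0.0844 z 0.2305 yaw 13.92 | Flat -0.4 Fs -13.6 Fz 1.5 t 9.50
lat 0.5558 s -0.0829 z 0.2306 yaw 13.94 | Flat -1.2 Fs -12.4 Fz 1.6 t 9.60
lat 0.5557 s -0.0815 z 0.2307 yaw 13.95 | Flat -1.0 Fs -11.3 Fz 1.7 t 9.70
lat 0.5558 s -0.0800 z 0.2309 yaw 13.95 | Flat -0.5 Fs -11.0 Fz 0.9 t 9.80
lat 0.5557 s -0.0786 z 0.2310 yaw 13.95 | Flat 0.6 Fs -12.5 Fz 1.5 t 9.90
```

```bash
for i in 1 2 3 4; do python3 -m jog '{"offset":[[0,-0.07,0]],"turn":[0]}'>/dev/null; python3 st.py; done;  for i in 1 2 3; do python3 -m jog '{"offset":[[0,-0.05,0]],"turn":[0]}'>/dev/null; python3 st.py; done
```

```text
lat 0.5557 s -0.0758 z 0.2311 yaw 13.95 | Flat -0.1 Fs -12.8 Fz 2.3 t 10.00
lat 0.5557 s -0.0729 z 0.2313 yaw 13.95 | Flat 0.1 Fs -12.5 Fz 2.0 t 10.10
lat 0.5557 s -0.0700 z 0.2314 yaw 13.96 | Flat -0.1 Fs -13.3 Fz 1.6 t 10.20
lat 0.5557 s -0.0671 z 0.2315 yaw 13.96 | Flat -0.5 Fs -12.9 Fz 2.6 t 10.30
lat 0.5557 s -0.0651 z 0.2316 yaw 13.96 | Flat -1.1 Fs -13.3 Fz 1.8 t 10.40
lat 0.5557 s -0.0632 z 0.2318 yaw 13.97 | Flat -0.5 Fs -13.3 Fz 2.2 t 10.50
lat 0.5557 s -0.0614 z 0.2319 yaw 13.97 | Flat -0.9 Fs -12.8 Fz 1.5 t 10.60
```

```bash
for i in 1 2 ; do python3 -m jog '{"offset":[[0,-0.04,0]],"turn":[0]}'>/dev/null; python3 st.py; done
```

```text
lat 0.5557 s -0.0600 z 0.2321 yaw 13.97 | Flat -1.0 Fs -12.3 Fz 2.8 t 10.70
lat 0.5557 s -0.0586 z 0.2322 yaw 13.97 | Flat 0.4 Fs -11.9 Fz 1.3 t 10.80
```

```bash
for i in 1 2 3; do python3 -m jog '{"offset":[[0,-0.04,0]],"turn":[0]}'>/dev/null; python3 st.py; done; python3 -c "
from h import *
o=observe();print(o['tcp_rot'].round(4),o['opening'],o['moment'])"
```

```text
lat 0.5557 s -0.0572 z 0.2323 yaw 13.97 | Flat 0.3 Fs -12.2 Fz -0.3 t 10.90
lat 0.5557 s -0.0558 z 0.2323 yaw 13.96 | Flat 0.9 Fs -10.4 Fz -0.3 t 11.00
lat 0.5557 s -0.0543 z 0.2324 yaw 13.96 | Flat 0.2 Fs -12.0 Fz 0.1 t 11.10
[[ 0.0091  0.2413 -0.9704]
 [-0.0139 -0.9703 -0.2414]
 [-0.9999  0.0157 -0.0055]] 0.011968484963353945 [-2.11053843 -0.63624684 -0.0515327 ]
```

```bash
cat >> st.py <<'E'
x=o['tcp_rot'][:,0]; print('   tilt_s %.4f grasp s %.4f z %.4f'%(-x[0]*.236+x[1]*.972,-P[0]*.236+P[1]*.972+.172*(-x[0]*.236+x[1]*.972),P[2]+.172*x[2]))
E
for i in 1 2; do python3 -m jog '{"offset":[[0,-0.04,0]],"turn":[0]}'>/dev/null; python3 st.py; done
```

```text
lat 0.5557 s -0.0530 z 0.2324 yaw 13.98 | Flat 0.1 Fs -15.6 Fz 0.9 t 11.20
   tilt_s -0.0169 grasp s -0.0559 z 0.0604
lat 0.5557 s -0.0518 z 0.2324 yaw 13.99 | Flat 0.0 Fs -15.9 Fz -0.1 t 11.30
   tilt_s -0.0182 grasp s -0.0549 z 0.0605
```

```bash
for i in 1 2; do python3 -m jog '{"offset":[[0,0,0]],"turn":[0]}'>/dev/null; python3 st.py; done
```

```text
lat 0.5557 s -0.0523 z 0.2325 yaw 13.99 | Flat 2.1 Fs -9.0 Fz -1.3 t 11.40
   tilt_s -0.0189 grasp s -0.0555 z 0.0605
lat 0.5557 s -0.0527 z 0.2325 yaw 13.98 | Flat 0.6 Fs -9.5 Fz -0.5 t 11.50
   tilt_s -0.0195 grasp s -0.0561 z 0.0605
```

```bash
python3 -m jog '{"offset":[[0,0,0]],"turn":[0]}'>/dev/null; python3 st.py;  python3 -m jog '{"offset":[[0,-0.01,0]],"turn":[0]}'>/dev/null; python3 st.py
python3 - <<'E'
from h import *
for k in range(3): grab('wrist','w6')
grab('top','top6')
im=load('w6')[0][90:330,60:345,::-1]
cv2.imwrite('pics/w6c.png',np.clip(cv2.resize(im,None,fx=2.5,fy=2.5,interpolation=cv2.INTER_CUBIC)*.75,0,255).astype(np.uint8))
E
python3 st.py
```

```text
lat 0.5557 s -0.0533 z 0.2325 yaw 13.97 | Flat 1.5 Fs -8.4 Fz -0.5 t 11.60
   tilt_s -0.0202 grasp s -0.0567 z 0.0605
lat 0.5557 s -0.0533 z 0.2325 yaw 13.96 | Flat 1.3 Fs -9.9 Fz 0.2 t 11.70
   tilt_s -0.0207 grasp s -0.0568 z 0.0606
lat 0.5557 s -0.0533 z 0.2325 yaw 13.97 | Flat 0.9 Fs -9.7 Fz -0.6 t 11.90
   tilt_s -0.0208 grasp s -0.0568 z 0.0606
```

View pics/w6c.png

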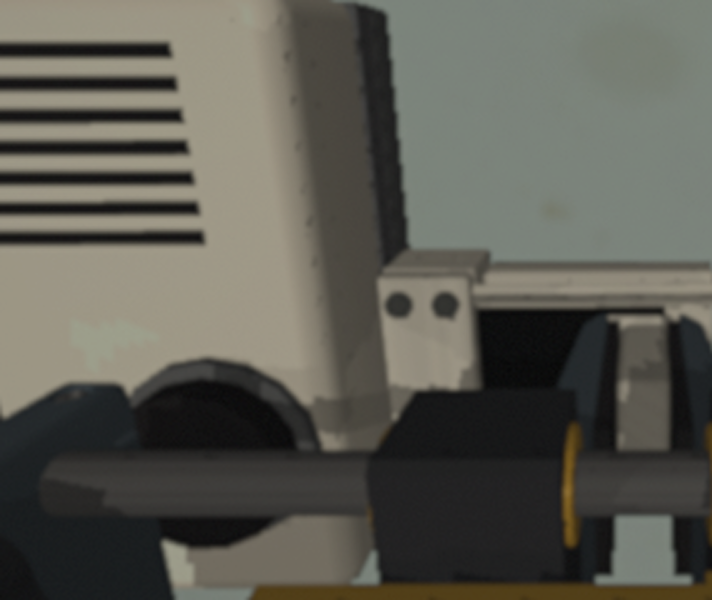

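Run:
```python
from h import *
for u,v in[(245,215),(247,215),(249,215),(251,215),(253,215),(243,225),(248,230),(312,222),(315,222),(318,222),(315,235)]:
  p=pix2w('w6',u,v); print(u,v,p.round(4),'s %.4f'%(-p[0]*.236+p[1]*.972))
p=pix2w('w6',315.2,220,.066);print(-p[0]*.236+p[1]*.972)
p=pix2w('w6',250.3,220,.058);print(-p[0]*.236+p[1]*.972)
```

```text
245 215 [0.5604 0.1253 0.0368] s -0.0105
247 215 [0.5604 0.1241 0.0358] s -0.0116
249 215 [0.559  0.1234 0.0318] s -0.0119
251 215 [0.5586 0.1224 0.0301] s -0.0129
253 215 [0.5589 0.1211 0.0299] s -0.0142
243 225 [0.5534 0.1253 0.0371] s -0.0088
248 230 [0.5498 0.1217 0.0353] s -0.0114
312 222 [0.5653 0.0816 0.0353] s -0.0541
315 222 [0.5664 0.0799 0.037 ] s -0.0560
318 222 [0.5666 0.0779 0.0363] s -0.0580
315 235 [0.5661 0.0801 0.0571] s -0.0558
-0.055751602673516865
-0.018570778616320754
```

```bash
python3 - <<'E'
from h import *
crop('top6',160,100,480,250,2.5)
E
python3 st.py
```

```text
lat 0.5557 s -0.0533 z 0.2325 yaw 13.97 | Flat 0.9 Fs -9.7 Fz -0.6 t 11.90
   tilt_s -0.0208 grasp s -0.0568 z 0.0606
```

View pics/top6_c160_100.png

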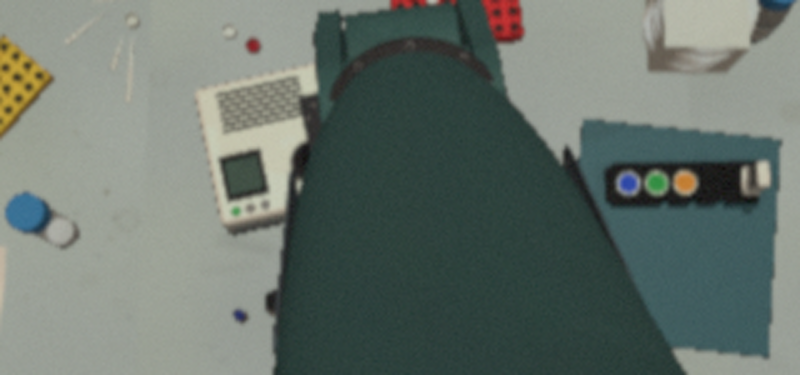

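```bash
python3 -c "
from cell import ticket
print(ticket.sign_off())"; python3 st.py
```

```text
the job is handed in; nothing more can be done
None
the job is handed in; nothing more can be done
```

I laid the narrow slide in the guide nose first and pushed it in past the first click to the second (middle) notch. I handed the job in at about 11.9 s, still gripping the tab. No verdict came back.

- **Clicks:** The push force shows both notches. The first gave a dip, then a peak of 13.6 N. About 28 to 30 mm further on came a second dip to 10.4 N and a rise to 15.9 N. That rise took me about 2 mm past the centre, so I let the slide creep back to it.
- **Final hold:** Over 0.2 s of camera calls the grip position stayed put to 0.1 mm. It held about 9.7 N against the shutter, close to the 10 N expected at that notch.
- **Disagreement:** Measured from the guide's block in the wrist picture, the tab sat about 2 mm further in than nominal. From the guide's end it was also about 2 mm too deep. The force readings put the centre within about 0.5 mm of where I stopped, and I went by those. The ball itself could not be seen.
- **Tilt:** The tool leaned back about 1.2° under the push, lifting the tab end about 3 mm. I allowed for the lean in the positions above, but could not remove it.
- **Surroundings:** In the last top view the wide slide was still on the mat and the vial and tube still standing. The arm hid most of the bottle, with only the edge of its cap in view.

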